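# Clip an L-bracket into the weld jig

## Task

Swing the jig's spring clip up until it stays fully open, slide the loose L-bracket nose first between the rails beneath it and press it gently but firmly home against the brass pad of the end stop, then bring the clip down onto the bracket and let go, so that it is held home in the jig. Guide the clip by its red bar all the way in both directions so that it never snaps, do not ram the bracket into it, do not force the clip down on the bracket, and leave the other things on the bench where they are.

Things in the scene. Friction and masses are not known exactly. Their poses are not given: they have to be found in the camera images.
- jig: Weld jig fixed to the bench: ochre base 130 (x) x 260 (y) x 12 mm, origin at its underside's centre. A steel bed, top 30 mm above the bench, runs from y=-130 mm to the stop at y=+30. Two ochre rails on it, 10 mm high, 43 mm apart inside, run from y=-55 mm to the stop. Parts are slid along +y between them, under the clip. Hinge posts at x=+-44, y=80 mm are 68 mm high.
- stop: End stop of the jig: fixed blue block 43 mm wide, top 18 mm above the bed, and in it a brass pad 24 mm wide, 12 mm high, which the part must meet. Origin in the middle of the block's face (facing the jig's -y), at bed height. The pad is clamped, firm, but set differently each time: it sticks out 0 to 15 mm from the block's face. No reading tells how far: find it by feel.
- stop_face (a point): Point on the face of the stop's blue block (not of its brass pad), 3 mm above the bed, on the centre line; axes as the jig's.
- mouth (a point): Middle of the rails' flared mouth (y=-75 mm in the jig; the flare narrows until y=-55), at bed height; axes as the jig's.
- tab: The flat part: aluminium-coloured L-bracket, about 280 g (+-30 %), lying flat on the bench. Tongue 40 (x) x 120 (y) x 6 mm, origin at the centre of its underside, plain nose at y=+60 mm. At the tail an upright flange 40 mm wide, 8 mm thick (y=-60 to -52), its top 45 mm above the underside: grip it there, across the 8 mm.
- tab_nose (a point): Middle of the tongue's nose face, 3 mm above the underside; axes as the tab's.
- tab_flange (a point): Centre of the flange, 26 mm above the underside.
- clip (a joint): Angle of the over-centre spring clip, rad: 0 = down, foot on the bare bed; about 0.08 = foot on the 6 mm tongue; 1.5 = fully open at its stop. Its spring pulls down below 0.75, up above, by some 0.5 Nm at either end (about 5 N at the bar): let go in between, it snaps over. Opening swings the bar from the jig's -y side up and over to +y.
- clip_bar (a point): Centre of the clip's red grip bar, a 12 mm round rod along the jig's x between two side arms 60 mm apart inside. Pinch it from above across the jig's y; it turns between the fingers as the clip swings. At angle 0 it is 90 mm to -y of the hinge and 65 mm above it; the clip's crosspiece lies 60 mm below it there, and 60 mm to its -y side when open.
- clip_hinge (a point): Centre of the clip's hinge axis, which lies along the jig's x, 55 mm above the bench and 50 mm to +y of the stop block's face.
- foot: Black rubber foot under the clip's crosspiece, 24 mm wide, with a rounded underside of 6 mm radius; origin at its lowest point with the clip down, 75 mm to the -y side of the hinge.
- ring_stack: Bystander: stack of five machined steel rings, 60 mm across, 70 mm high; leave it alone.
- ring_stack_low: Bystander: stack of three machined steel rings, 68 mm across, 48 mm high; leave it alone.
- tape: Bystander: roll of cream tape lying flat, 90 mm across, 25 mm high; leave it alone.
- spray: Bystander: white spray can, 60 mm across, 190 mm high; leave it alone.
- spanner: Bystander: steel spanner lying flat, 190 mm long; leave it alone.
- hammer: Bystander: hammer lying flat, 280 mm long; leave it alone.
- blank: Bystander: rust-red primed steel bar blank lying flat, 40 x 110 x 12 mm, not the part to load; leave it alone.
Things that resemble listed ones, but are neither listed nor needed, are in the scene too. Of the things shaped like the tab, the aluminium one is meant.

How it is judged:
On the way, in this order (a step that is already met when the one before it is completed fails the run):
1. the clip is swung up and open (over 1.3 rad) (value of joint clip above 1.3 rad), for 0.2 s.
2. under the open clip, the bracket lies on the bed between the rails and is pressed against the stop's brass pad with over 4 N (value of joint clip above 1.2 rad and contact force between tab and stop above 4 N and y of pad_c0 in the frame of tab_nose between 0.0125 and 0.0172 m and x of tab_nose in the frame of stop_face between -0.004 and 0.004 m and z of tab_nose in the frame of stop_face between -0.003 and 0.003 m and angle between the y axis of tab and the y axis of jig, either way round below 0.05 rad), for 0.15 s.
At the end, for the whole second after the job is handed in: The bracket lies flat on the bed between the rails (sideways within 4 mm, height within 3 mm, square to the jig within 0.05 rad), its nose within about 2 mm of the stop's brass pad, at rest and released, and the clip's foot rests on its tongue (clip at 0.045 to 0.125 rad) pressing with over 3 N (y of pad_c0 in the frame of tab_nose between 0.0125 and 0.0172 m and x of tab_nose in the frame of stop_face between -0.004 and 0.004 m and z of tab_nose in the frame of stop_face between -0.003 and 0.003 m and angle between the y axis of tab and the y axis of jig, either way round below 0.05 rad and value of joint clip between 0.045 and 0.125 rad and contact force between foot and tab above 3 N and linear speed of tab below 0.01 m/s and contact force between the fingers and tab below 0.1 N); the robot touches nothing.
It fails at once if the bracket is rammed against the stop with over 20 N (contact force between tab and stop above 20 N).
It fails at once if the clip snaps down (faster than 3 rad/s) (velocity of joint clip below -3 rad/s).
It fails at once if the clip snaps up (faster than 3 rad/s) (velocity of joint clip above 3 rad/s).
It fails at once if the clip's foot is forced onto the bracket with over 30 N (contact force between foot and tab above 30 N).
It fails at once if a bystander is moved by over 20 mm (distance of any of ring_stack, ring_stack_low, tape, spray, spanner, hammer, blank from where it was at the start of the episode above 0.02 m).
It also fails if it takes over 72 s, if anything falls off the work surface, if the arm or the gripper's body presses on something with over 40 N, if the wrist force passes 120 N, or if a joint passes its speed limit or range.

## Robot

A 6-joint arm with a two-finger parallel gripper is mounted at the origin on the work surface. World frame = base frame: x ahead of the robot, y to its left, z up, the work surface at z = 0. Lengths are in m, angles in rad, forces in N, time in s.
With the tool pointing down it reaches from about 0.35 to 0.775 m from the base axis. Payload 5.5 kg.
Tool frame: the origin (TCP) lies between the finger pads; the fingertips stand 19 mm ahead of it and the grasp point (between the pads) is the TCP; z points along the fingers, y is the line along which they close (so a half turn about z gives the same grasp; the last joint's range is limited). The gripper opens to 85 mm and grips with 20 to 120 N. Pads are 22 mm wide; open, the fingers measure 114 mm over their backs; the gripper's body (76 mm by 85 mm) begins 54 mm behind the grasp point. The pads swing forward as they close: fully open they stand 13 mm farther back than shut.
Start: joints at [1.042, 0.313, 0.046, 1.304, 0, 1.431], TCP at [0.218, 0.532, 0.222] pointing down, gripper open.
Joint ranges: [-2.76, 2.76], [-0.86, 1.69], [-1.03, 1.26], [-2.2, 2.34], [-1.47, 1.5], [-3.14, 3.14]. Speed limits (rad/s): [2.57, 2.57, 3.14, 3.14, 3.14, 3.14].

## Interface

Orientations are given as a 3x3 rotation matrix whose columns are the frame's x, y, z axes.
In Python, from cell import r gives the robot as it stands.
- The arm moves only by the tool step_arm, never from a script. Its argument "targets" is a list of rows, each a list of 3 entries, a list of its own where there are three numbers: the shift along the tool's x, y, z in mm, then the turn about the tool's z in rad, then the opening, from 0 (shut) to 1 (fully open). A call has 1 to 20 rows; each row shifts and turns the commanded pose from where the row before left it, along the tool's axes as they then stand; what a row does not reach is not made up. A row lasts 1/10 s, in which the tool goes at most 50 mm and 8.59 degrees, less where a joint would pass 70% of its speed; a pose out of reach is approached as far as the arm can. A call with a gripper value outside its range is refused whole. The fingers move at their own pace and stop on an object; "grip_force" is the grip in N (left out, the last holds). Time passes only in rows, so rows that do not move let the fingers close. It gives the time, the measured TCP pose, the force, the opening and the grip force at its end, in the units of the state.
- r.get_obs(): the state, without advancing time (a new reading comes with each control period).
- r.snapshot(name): name is "side" or "top"; returns a dict with "pixels" (420x560x3 uint8, red, green, blue), "depth" (420x560 float32, m along the optical axis (not along the pixel's ray), 0 where there is no reading), "K" (3x3 intrinsics, pixels), "extrinsics" (4x4, takes a point from world to camera coordinates). Camera axes: x right, y down, z forward; pixel columns grow to the right and rows downward; lengths in m; the calibration is good to about 2 mm. A picture is of the moment at which its call begins.
- r.finish_job(): hands the job in; it is judged then, once.
The state is a dict: "clock": time; "joint_pos": joint angles; "joint_vel": joint speeds; "tau": joint torques, N m; "position": TCP position; "ee_rot": TCP orientation; "wrist_force": force on the tool from outside, world axes, zero at the start; "moment": the same for the moment, N m; "opening": opening from 0.0 (shut) to 1.0 (fully open); "grip_force": force on a finger pad.
Only numpy, scipy, OpenCV 4.12 (cv2) and the standard library are available. Lean on these libraries where they do the work, as an engineer would, in place of code of your own. Each camera call takes 0.05 s, during which the arm holds its last target. There are 200 camera calls.

## Working session

There is one attempt and no reset: what is moved stays moved. The work goes in short steps, Python scripts to look and compute and a tool call to move; the robot and the scene stay as the last step left them, time stands still between calls to the robot, and variables do not carry over. Pictures are saved under pics/ and viewed, at most 10 in all, crops included, and the job is handed in when it is done.

Besides the shell and the picture viewer there is one more tool, called after "Call:" by a JSON object that holds its "op" and its "data", one argument or row to a line. step_arm: Moves the arm, as the interface text tells. Its arguments: {"type":"object","properties":{"targets":{"type":"array","items":{"type":"array"}},"grip_force":{"type":"number"}},"required":["targets"]}

```bash
ls; mkdir -p pics; cat > h.py <<'E'
import numpy as np,cv2
from cell import r
def snap(n):
    s=r.snapshot(n); np.savez(''+n+'.npz',**s); return s
def cloud(s):
    d=s['depth'];K=s['K'];E=np.linalg.inv(s['extrinsics'])
    v,u=np.indices(d.shape)
    P=np.stack([(u-K[0,2])/K[0,0]*d,(v-K[1,2])/K[1,1]*d,d],-1)
    W=P@E[:3,:3].T+E[:3,3]; W[d==0]=np.nan; return W
E
python3 - <<'E'
from h import *
for n in('top','side'):
    s=snap(n); cv2.imwrite(f'pics/{n}0.png',s['pixels'][...,::-1])
    print(n,s['K'],s['extrinsics'])
o=r.get_obs();print(o)
E
```

```text
pics
top [[404.90468215   0.         285.36069098]
 [  0.         404.90468215 210.69324583]
 [  0.           0.           1.        ]] [[ 0.04793835 -0.99883893  0.00476474 -0.04889469]
 [-0.97343454 -0.04778726 -0.22392315  0.479333  ]
 [ 0.22389085  0.00609634 -0.97459516  1.10212603]
 [ 0.          0.          0.          1.        ]]
side [[440.02698533   0.         278.96531263]
 [  0.         440.02698533 205.94570649]
 [  0.           0.           1.        ]] [[ 0.99301488 -0.1169      0.01599479 -0.47887209]
 [-0.05352188 -0.56710223 -0.82190661  0.09549285]
 [ 0.10515156  0.81530942 -0.56939766  1.26695625]
 [ 0.          0.          0.          1.        ]]
{'clock': 0.1, 'joint_pos': array([1.04239967e+00, 3.13943773e-01, 4.50939574e-02, 1.30360069e+00,
       3.03983067e-06, 1.43119014e+00]), 'joint_vel': array([-0.00113261, -0.00190596,  0.00282889,  0.00239347, -0.00091914,
       -0.00151635]), 'tau': array([ 2.19380665e-03, -4.81728387e+01,  2.99242741e+01,  1.27239604e-02,
       -1.63083241e-04,  1.23456471e-05]), 'position': array([0.21773722, 0.53167264, 0.2213881 ]), 'ee_rot': array([[-9.25368135e-01,  3.79068747e-01, -8.36580238e-04],
       [ 3.79069598e-01,  9.25367064e-01, -1.42704681e-03],
       [ 2.33194952e-04, -1.63766578e-03, -9.99998632e-01]]), 'wrist_force': array([-0.22886038,  0.30881362, -0.66173916]), 'moment': array([-0.01322139,  0.02723613,  0.01293783]), 'grip_force': 0.0, 'opening': 0.9959680286177485}
```

View pics/top0.png

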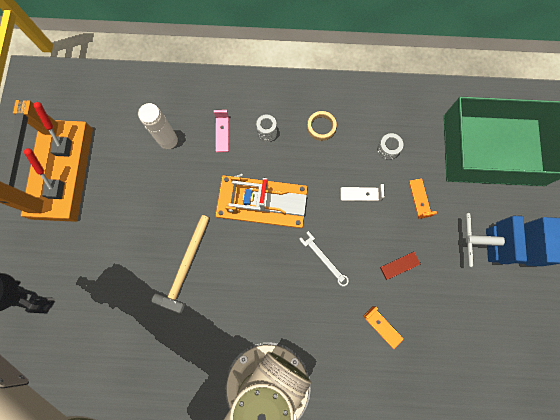

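View pics/side0.png

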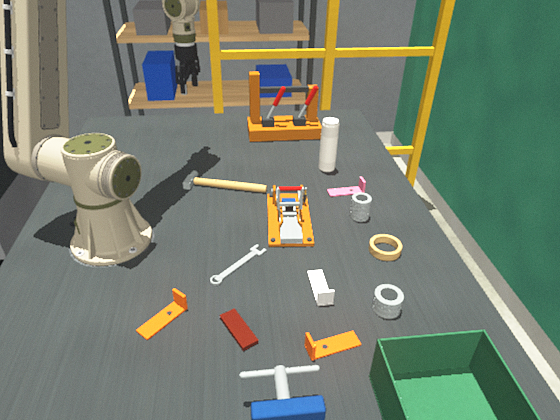

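The top view shows four bracket-shaped things: aluminium (362,194), orange (421,198), orange (383,327) and pink (222,130). The aluminium one is the tab, with its flange to the right at (382,192). The jig is at (262,202), its red bar at (264,190) and its open end to the right, so jig +y points left in the image. I'll measure these and check the choice in a close crop.

```bash
python3 - <<'E'
from h import *
for n in('top','side'):
    s=dict(np.load(n+'.npz'));W=cloud(s);rgb=s['pixels'].astype(int);R,G,B=rgb[...,0],rgb[...,1],rgb[...,2]
    np.save(n+'W.npy',W)
    x,y,z=W[...,0],W[...,1],W[...,2]
    reg=(x>.35)&(x<.62)&(y>-.05)&(y<.3)&(z>.004)
    def rect(m,t):
        P=W[m];
        if len(P)<8: print(t,len(P));return
        rr=cv2.minAreaRect(P[:,:2].astype(np.float32)*1000);print(n,t,len(P),np.round(rr[0],1),np.round(rr[1],1),round(rr[2],1),'z',np.round(np.percentile(P[:,2],[5,50,95])*1000,1),'mean',np.round(P.mean(0)*1000,1))
    och=(R>150)&(B<80)&(G>90)&reg
    rect(och&(z<.018),'ochre base'); rect(och&(z>.032)&(z<.05),'rails')
    rect((R>150)&(G<70)&(B<70)&reg&(z>.07),'bar')
    grey=(abs(R-B)<40)&(R>120)
    rect(grey&reg&(abs(z-.03)<.004)&(x>.4)&(y<.15),'bed')
    t=(x>.4)&(x<.6)&(y>-.26)&(y<-.03)&grey
    rect(t&(z>.003)&(z<.012),'tongue');rect(t&(z>.03)&(z<.06),'flange');rect(t&(z>.04)&(z<.06),'flangetop')
    print(n,'table z',np.nanmedian(z[(x>.3)&(x<.4)&(y<.0)&(y>-.1)]))
s=dict(np.load('top.npz'));a=cv2.resize(s['pixels'][165:235,205:395,::-1],None,fx=4,fy=4,interpolation=2)
cv2.imwrite('pics/crop0.png',a)
W=np.load('topW.npy');
for u,v in[(264,190),(362,194),(382,192),(221,179),(307,186),(302,226),(218,216),(343,194)]:print(u,v,np.round(W[v,u]*1000,1))
E
```

```text
top ochre base 1546 [467.2  84.7] [271.9 239.6] 85.6 z [ 8.5 12.2 15.9] mean [509.6  73.8  12.2]
top rails 93 [513.8  59. ] [ 66.7 173.5] 0.3 z [34.8 40.4 44.5] mean [519.9  21.8  40.1]
top bar 79 [516.9  37.6] [ 9.5 64.6] 84.6 z [122.5 125.9 128.8] mean [517.2  37.4 125.9]
top bed 497 [514.7  16.9] [134.7  61. ] 86.1 z [27.2 30.4 33.1] mean [513.7  -1.7  30.3]
top tongue 370 [ 496.8 -159.8] [ 74.  254.1] 42.2 z [ 3.4  6.3 10.2] mean [ 523.9 -195.     6.5]
top flange 202 [509.1 -54.9] [53.3 60.6] 84.8 z [30.2 31.6 33.7] mean [509.9 -56.2  31.7]
flangetop 0
top table z 0.00025694041239798793
side ochre base 705 [518.5  60.1] [228.7 129.7] 85.5 z [10.8 13.5 16. ] mean [509.3  45.1  13.5]
side rails 57 [519.8  42.3] [144.3 104.3] 85.6 z [34.4 40.9 45.2] mean [509.9  22.5  40.6]
side bar 61 [515.   32.8] [10.3 61.2] 87.0 z [119.9 123.7 126.8] mean [515.6  32.5 123.6]
side bed 325 [517.3  30.3] [168.6  72.4] 79.7 z [28.7 31.2 33.3] mean [511.9  -3.1  31.1]
side tongue 703 [ 499.9 -146.6] [199.3 226.9] 0.3 z [3.1 5.1 9.6] mean [ 513.8 -182.5    5.6]
side flange 212 [507.2 -57.4] [56.2 60.8] 86.7 z [30.1 31.7 34. ] mean [507.6 -59.1  31.8]
flangetop 0
side table z 0.0015040462218010031
264 190 [519.7  34.6 124.3]
362 194 [ 555.3 -253.4    5.4]
382 192 [ 552.2 -303.6   47.5]
221 179 [582.6 175.2   1.2]
307 186 [570.6 -86.7  10.5]
302 226 [447.4 -76.4  11.1]
218 216 [465.3 172.7  11.1]
343 194 [ 551.7 -195.8    8.1]
```

View pics/crop0.png

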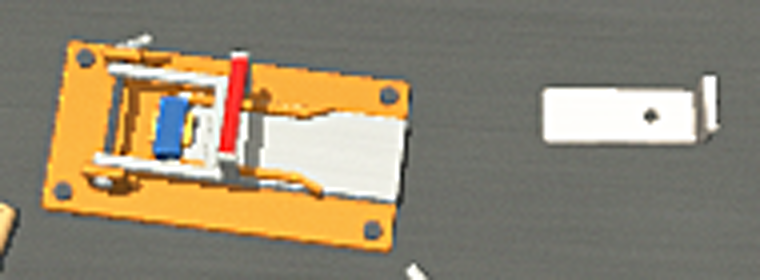

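```bash
cat > fit.py <<'E'
from h import *
from scipy.optimize import minimize
def fitrect(P,L,Wd,init,trim=.01):
    # P in mm; fit centre,yaw of rect Wd(x) x L(y): cover points, penalise outside & empty margins via bbox extents
    def f(p):
        c,s=np.cos(p[2]),np.sin(p[2]);Q=(P-p[:2])@np.array([[c,-s],[s,c]])
        e=np.percentile(Q,[100*trim,100-100*trim],axis=0)
        return np.sum((e-np.array([[-Wd/2,-L/2],[Wd/2,L/2]]))**2)
    return minimize(f,init,method='Nelder-Mead',options=dict(xatol=1e-4,fatol=1e-5,maxiter=2000))
E
python3 - <<'E'
from fit import *
for n in('top','side'):
    s=dict(np.load(n+'.npz'));W=np.load(n+'W.npy');rgb=s['pixels'].astype(int);R,G,B=rgb[...,0],rgb[...,1],rgb[...,2]
    x,y,z=[W[...,i] for i in range(3)]
    m=(R>130)&(B<90)&(G>80)&(x>.43)&(x<.61)&(y>-.1)&(y<.2)&(z>.006)&(z<.018)
    for t in(.003,.01):
        o=fitrect(W[m][:,:2]*1000,260,130,[515,45,-.08],t);print(n,'jig',np.round(o.x,3),round(o.fun,1))
    g=(abs(R-B)<50)&(R>110)&(x>.49)&(x<.6)&(y>-.34)&(y<-.17)
    tg=g&(z>.0025)&(z<.012)&(y>-.31); fl=g&(z>.03); ft=g&(z>.041)
    for nm,mm in(('tongue',tg),('flange',fl),('ftop',ft)):
        P=W[mm]*1000;rr=cv2.minAreaRect(P[:,:2].astype(np.float32));print(n,nm,len(P),np.round(rr[0],1),np.round(rr[1],1),round(rr[2],1),np.round(np.percentile(P[:,2],[5,50,95]),1),np.round(P.mean(0),1))
    for t in(.003,.01):
        o=fitrect(W[tg|fl][:,:2]*1000,120,40,[555,-250,0],t);print(n,'tab',np.round(o.x,3),round(o.fun,1))
    bl=(B>120)&(R<80)&(x>.45)&(x<.6)&(y>0)&(y<.2);P=W[bl]*1000;print('blue',len(P),np.round(P.min(0),1),np.round(P.max(0),1),P.mean(0).round(1))
    rb=(R>150)&(G<70)&(B<70)&(x>.45)&(x<.6)&(y>0)&(y<.1)&(z>.1);P=W[rb]*1000
    o=cv2.fitLine(P[:,:2].astype(np.float32),2,0,.01,.01).ravel();print('bar',o.round(3),P.mean(0).round(1),P.max(0).round(1),P.min(0).round(1))
E
```

```text
top jig [ 5.18536e+02  4.75480e+01 -8.40000e-02] 0.9
top jig [ 5.18183e+02  4.79220e+01 -7.30000e-02] 10.2
top tongue 555 [ 543.8 -239.6] [137.6 105.7] 89.2 [2.8 5.6 9.6] [ 553.1 -243.8    5.8]
top flange 53 [ 557.5 -304.3] [39.8  7.6] 1.7 [34.2 43.9 47.7] [ 558.3 -303.6   42.7]
top ftop 40 [ 558.  -304.2] [38.9  7.1] 0.4 [42.4 45.3 47.9] [ 558.4 -304.4   45.1]
top tab [ 5.44682e+02 -2.39332e+02 -3.70000e-02] 2176.4
top tab [ 5.44195e+02 -2.40201e+02 -1.10000e-02] 1964.1
blue 80 [500.1  76.6  37.7] [539.6  96.2  53.8] [520.3  87.1  47.8]
bar [ 9.95000e-01 -1.01000e-01  5.17194e+02  3.73990e+01] [517.2  37.4 125.9] [548.7  43.9 130. ] [484.8  30.7 121.2]
side jig [ 5.16002e+02  4.26010e+01 -9.10000e-02] 0.6
side jig [ 5.1638e+02  4.2016e+01 -8.5000e-02] 17.5
side tongue 576 [ 544.9 -240.1] [139.7 109.2] 90.0 [2.7 5.9 9.6] [ 546.4 -237.6    5.8]
side flange 119 [ 555.6 -305.9] [40.4 11.5] 4.9 [31.3 42.1 47. ] [ 555.8 -308.    40.6]
side ftop 65 [ 556.1 -305.9] [39.2 11.5] 4.9 [41.7 45.2 47.7] [ 555.7 -306.9   44.9]
side tab [ 5.44312e+02 -2.41561e+02  7.00000e-03] 2435.7
side tab [ 5.44317e+02 -2.41819e+02 -1.10000e-02] 2168.4
blue 26 [499.9  76.9  47.1] [538.5  88.3  51.1] [519.4  82.9  49.1]
bar [ 9.96000e-01 -9.30000e-02  5.15566e+02  3.24550e+01] [515.6  32.5 123.6] [545.5  39.  127.8] [484.5  26.7 118.6]
```

```bash
cat >> h.py <<'E'
def rel(tx,ty,tz,yaw):
    """shift in tool axes (mm) and turn to put TCP at world mm with tool y at jig-like yaw (rad)"""
    o=r.get_obs();R=o['ee_rot'];d=R.T@(np.array([tx,ty,tz])-o['position']*1000)
    a=np.arctan2(-R[0,1],R[1,1])
    t=(yaw-a+np.pi/2)%np.pi-np.pi/2
    print('shift',d.round(1),'turn',round(-t,3),'pos',(o['position']*1000).round(1),'f',o['wrist_force'].round(1),'op',round(o['opening'],3),'t',o['clock'])
E
python3 - <<'E'
from fit import *
for n in('top','side'):
    s=dict(np.load(n+'.npz'));W=np.load(n+'W.npy');rgb=s['pixels'].astype(int);R,G,B=rgb[...,0],rgb[...,1],rgb[...,2]
    x,y,z=[W[...,i] for i in range(3)]
    for th in(150,180):
        g=(abs(R-B)<50)&(R>th)&(x>.49)&(x<.62)&(y>-.34)&(y<-.17)
        tg=g&(z<.014)
        P=W[tg]*1000;rr=cv2.minAreaRect(P[:,:2].astype(np.float32));print(n,len(P),np.round(rr[0],1),np.round(rr[1],1),round(rr[2],1),P.mean(0).round(1))
        o=fitrect(W[tg|(g&(z>.03))][:,:2]*1000,120,40,[555,-250,0],.005);print(n,'tab',np.round(o.x,3),round(o.fun,1))
    print(np.linalg.inv(s['extrinsics'])[:3,3])
rel(516.5,35,230,-.087)
E
```

```text
top 518 [ 557.1 -254.7] [ 43.7 133.7] 3.3 [ 556.3 -245.2    5.6]
top tab [ 5.57266e+02 -2.48738e+02  5.20000e-02] 4.0
top 500 [ 557.8 -255.3] [ 43.3 132.5] 2.1 [ 556.3 -244.4    5.7]
top tab [ 5.57013e+02 -2.48760e+02  3.80000e-02] 2.7
[ 0.22218729 -0.03265084  1.18169342]
side 449 [ 562.4 -245.1] [ 57.7 135.2] 2.8 [ 554.9 -244.1    6.6]
side tab [ 5.62074e+02 -2.50362e+02  2.40000e-02] 121.6
side 414 [ 562.8 -250.1] [ 56.9 123. ] 1.3 [ 554.  -241.8    7. ]
side tab [ 5.57515e+02 -2.51015e+02  2.10000e-02] 18.3
[ 0.34741564 -1.03478731  0.80754759]
shift [-464.7 -346.4   -8.2] turn -0.302 pos [217.7 531.7 221.4] f [-0.2  0.3 -0.7] op 0.996 t 0.1
```

Call:
{"op": "step_arm", "data": {
  "targets": [
    [[-31,-23,0],0,1],
    [[-31,-23,0],0,1],
    [[-31,-23,0],0,1],
    [[-31,-23,0],0,1],
    [[-31,-23,0],0,1],
    [[-31,-23,0],0,1],
    [[-31,-23,0],0,1],
    [[-31,-23,0],0,1],
    [[-31,-23,0],0,1],
    [[-31,-23,0],0,1],
    [[-31,-23,0],0,1],
    [[-31,-23,0],0,1],
    [[-31,-23,0],0,1],
    [[-31,-23,0],0,1],
    [[-31,-24,0],0,1],
    [[0,0,0],-0.1,1],
    [[0,0,0],-0.1,1],
    [[0,0,0],-0.1,1],
    [[0,0,0],0,1]
  ]
}}

```text
clock: 2.0
position: [0.5169, 0.0354, 0.2217]
ee_rot: [[-0.996, 0.089, -0.001], [0.089, 0.996, 0.0], [0.001, 0.0, -1.0]]
wrist_force: [-0.1, 0.4, 0.0]
opening: 1.002
grip_force: 0.0
```

```bash
python3 -c "
from h import *
rel(516.5,35,122,-.087)"
```

```text
shift [ 0.2 -0.5 99.7] turn -0.002 pos [516.9  35.4 221.7] f [-0.1  0.4  0. ] op 1.002 t 2.0
```

Call:
{"op": "step_arm", "data": {
  "targets": [
    [[0,0,25],0,0.7],
    [[0,0,25],0,0.6],
    [[0,0,25],0,0.5],
    [[0,0,15],0,0.5],
    [[0,0,10],0,0.5],
    [[0,0,0],0,0.3],
    [[0,0,0],0,0.2],
    [[0,0,0],0,0.0],
    [[0,0,0],0,0.0],
    [[0,0,0],0,0.0],
    [[0,0,0],0,0.0]
  ],
  "grip_force": 25
}}

```text
clock: 3.1
position: [0.5174, 0.0356, 0.1226]
ee_rot: [[-0.996, 0.089, 0.001], [0.089, 0.996, -0.0], [-0.001, 0.0, -1.0]]
wrist_force: [0.3, -0.3, -0.2]
opening: 0.004
grip_force: 0.0
```

```bash
python3 -c "
from h import *
rel(516.5,35,122,-.087);print(r.get_obs()['grip_force'])
s=snap('side');cv2.imwrite('pics/s1.png',cv2.resize(s['pixels'][130:260,210:390,::-1],None,fx=4,fy=4))"
```

```text
shift [ 0.8 -0.7  0.6] turn -0.002 pos [517.4  35.6 122.6] f [ 0.3 -0.3 -0.2] op 0.004 t 3.1
0.0
```

View pics/s1.png

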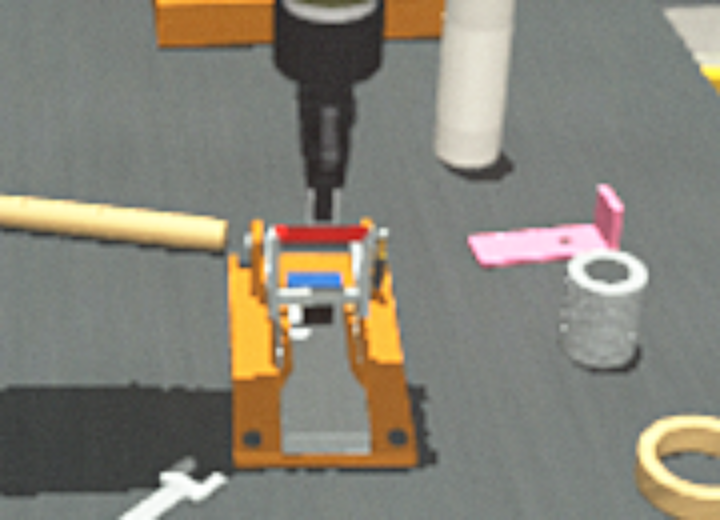

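```bash
python3 - <<'E'
from h import *
s=dict(np.load('side.npz'));W=cloud(s)
for p in [(.5174,.0356,.1226),(.5174,.0356,.1036),(.5174,.0356,.18)]:
    q=s['extrinsics']@np.array([*p,1]);u=s['K']@(q[:3]/q[2]);print(p,u[:2].round(1))
for v in range(150,200,4):print(v,(W[v,290]*1000).round(1),s['pixels'][v,290])
t=snap('top');Wt=cloud(t);rgb=t['pixels'].astype(int)
for S,w,n in((s,W,'side'),(t,Wt,'top')):
    g=S['pixels'].astype(int);m=(g[...,0]>140)&(g[...,1]<70)&(g[...,2]<70)&(w[...,0]>.45)&(w[...,0]<.6)&(w[...,1]>0)&(w[...,1]<.2)
    P=w[m]*1000;print(n,len(P),P.mean(0).round(1),P.min(0).round(1),P.max(0).round(1))
    m=(w[...,0]>.47)&(w[...,0]<.57)&(w[...,1]>0)&(w[...,1]<.08)&(w[...,2]>.115)&(w[...,2]<.2);P=w[m]*1000;
    for lo in range(105,200,8):
        k=P[(P[:,2]>lo)&(P[:,2]<lo+8)]
        if len(k):print(n,lo,len(k),k.min(0).round(0),k.max(0).round(0))
E
```

```text
(0.5174, 0.0356, 0.1226) [290.2 187.7]
(0.5174, 0.0356, 0.1036) [290.  193.2]
(0.5174, 0.0356, 0.18) [290.8 170.6]
150 [ 5.075e+02 -4.000e-01  2.643e+02] [53 50 47]
154 [507.5  -2.4 253.4] [52 49 49]
158 [507.8  -3.2 241.8] [73 70 75]
162 [506.7 -12.2 234.6] [73 71 70]
166 [505.7 -21.5 227.6] [67 67 64]
170 [505.5 -25.2 217.5] [61 54 56]
174 [510.2   2.5 188.6] [57 52 53]
178 [513.6  22.  163.8] [51 48 48]
182 [514.9  27.3 147.2] [54 48 50]
186 [516.4  34.  129.4] [156 110 103]
190 [530.9 123.2  57.9] [137  60  55]
194 [538.3 166.5  14.2] [255 194  64]
198 [526.9  91.9  48.5] [137 154 205]
side 72 [517.2  42.4 116.4] [484.4  25.6  55.3] [548.3 128.9 129.5]
side 113 23 [478.  29. 115.] [552.  39. 121.]
side 121 78 [479.  26. 121.] [553.  46. 129.]
side 129 14 [482.  26. 129.] [545.  37. 137.]
side 137 13 [504.  21. 138.] [524.  33. 145.]
side 145 18 [504.  18. 145.] [524.  33. 153.]
side 153 20 [503.  20. 153.] [523.  33. 161.]
side 161 15 [504.  18. 161.] [523.  33. 167.]
side 177 17 [500.   3. 178.] [522.  22. 185.]
side 185 9 [500.   1. 185.] [524.  23. 190.]
side 193 3 [498.  20. 193.] [502.  23. 198.]<stdin>:9: RuntimeWarning: Mean of empty slice.
  ret = um.true_divide(
Traceback (most recent call last):
ValueError: zero-size array to reduction operation minimum which has no identity
```

```bash
python3 - <<'E'
from h import *
t=snap('top');s=dict(np.load('side.npz'))
a=cv2.resize(s['pixels'][140:205,250:330,::-1],None,fx=7,fy=7,interpolation=0)
b=cv2.resize(t['pixels'][140:230,210:320,::-1],None,fx=5,fy=5,interpolation=0)
H=max(a.shape[0],b.shape[0]);c=np.zeros((H,a.shape[1]+b.shape[1],3),np.uint8);c[:a.shape[0],:a.shape[1]]=a;c[:b.shape[0],a.shape[1]:]=b
c=cv2.resize(c,None,fx=.7,fy=.7);print(c.shape);cv2.imwrite('pics/ab.png',c)
for p in [(.5174,.0356,.1226),(.5174,.0356,.1036),(.5174,.0356,.18),(.517,.035,.12)]:
    q=t['extrinsics']@np.array([*p,1]);u=t['K']@(q[:3]/q[2]);print(p,u[:2].round(1))
E
```

```text
(318, 777, 3)
(0.5174, 0.0356, 0.1226) [263.6 191. ]
(0.5174, 0.0356, 0.1036) [263.9 192.9]
(0.5174, 0.0356, 0.18) [262.5 184.9]
(0.517, 0.035, 0.12) [263.9 191.4]
```

View pics/ab.png

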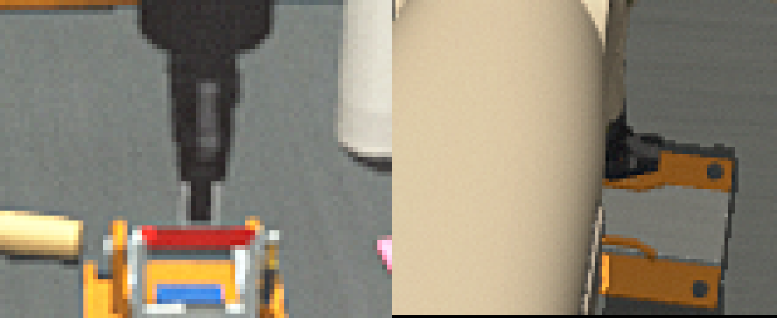

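Both views put the shut fingers right at the bar, with their tips ending at its top edge, side pixel (290,185). They seem to stand above it and are not gripping it, so I'll feel downward gently.

Call:
{"op": "step_arm", "data": {
  "targets": [
    [[0,0,2],0,0],
    [[0,0,2],0,0],
    [[0,0,0],0,0]
  ]
}}

```text
clock: 3.55
position: [0.5168, 0.0357, 0.1177]
ee_rot: [[-0.996, 0.089, -0.001], [0.089, 0.996, 0.0], [0.001, 0.0, -1.0]]
wrist_force: [-0.5, 0.4, 0.7]
opening: 0.001
grip_force: 0.0
```

Call:
{"op": "step_arm", "data": {
  "targets": [
    [[0,0,-20],0,0],
    [[0,0,-20],0,0],
    [[0,0,-20],0,0],
    [[0,0,0],0,0]
  ]
}}

```text
clock: 3.95
position: [0.5189, 0.0355, 0.1808]
ee_rot: [[-0.996, 0.089, 0.005], [0.089, 0.996, -0.0], [-0.005, 0.0, -1.0]]
wrist_force: [-0.1, -0.4, 0.1]
opening: -0.0
grip_force: 0.0
```

```bash
python3 - <<'E'
from h import *
rel(516.5,35,122,-.087)
s=snap('side');W=cloud(s)
p=r.get_obs()['position']
for dz in(.054,0,-.019):
    q=s['extrinsics']@np.array([*(p+[0,0,dz]),1]);u=s['K']@(q[:3]/q[2]);print(dz,u[:2].round(1))
for v in range(140,196,2):print(v,(W[v,290]*1000).round(0),s['pixels'][v,290])
cv2.imwrite('pics/s2.png',cv2.resize(s['pixels'][120:210,240:340,::-1],None,fx=6,fy=6,interpolation=0))
E
```

```text
shift [ 2.7 -0.7 58.8] turn -0.002 pos [518.9  35.5 180.8] f [-0.1 -0.4  0.1] op -0.0 t 3.95
0.054 [291.7 153.8]
0 [291.1 170.8]
-0.019 [290.9 176.5]
140 [506.  -7. 297.] [52 46 42]
142 [506.  -4. 290.] [46 42 39]
144 [508.   6. 279.] [50 46 43]
146 [504. -19. 286.] [42 41 37]
148 [503. -26. 284.] [53 50 53]
150 [504. -24. 277.] [49 43 45]
152 [505. -18. 268.] [50 48 43]
154 [506. -13. 259.] [51 48 49]
156 [508.   2. 245.] [48 39 43]
158 [513.  28. 225.] [47 41 39]
160 [512.  20. 223.] [44 39 40]
162 [512.  21. 216.] [38 36 39]
164 [513.  24. 208.] [46 44 42]
166 [513.  25. 201.] [38 31 31]
168 [514.  30. 191.] [129 130 127]
170 [563. 345.   1.] [124 128 127]
172 [561. 329.   2.] [125 129 123]
174 [559. 314.   3.] [123 128 120]
176 [557. 302.   2.] [121 125 120]
178 [555. 287.   3.] [122 126 123]
180 [553. 271.   4.] [123 126 124]
182 [551. 259.   3.] [128 129 126]
184 [551. 252.  -0.] [123 131 128]
186 [517.  40. 126.] [144 101 101]
188 [516.  32. 124.] [207  48  40]
190 [531. 121.  59.] [144  64  60]
192 [543. 198.   2.] [ 95 111 122]
194 [538. 164.  16.] [255 198  66]
```

View pics/s2.png

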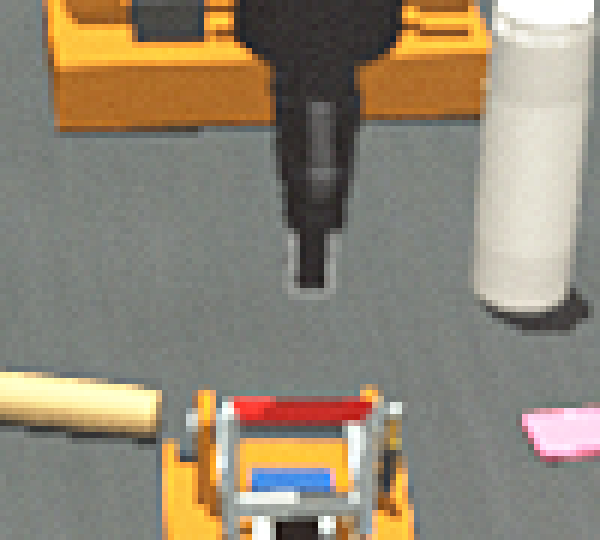

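With the gripper raised, depth puts the shut fingertips at z≈190 (side pixel (291,168)), while the reported TCP is at 181. The tips therefore stand about 28 mm higher than stated, and the grasp has to be that much lower.

Call:
{"op": "step_arm", "data": {
  "targets": [
    [[2,0,20],0,0.6],
    [[0,0,20],0,0.6],
    [[0,0,0],0,0.6],
    [[0,0,15],0,0.6],
    [[0,0,15],0,0.6],
    [[0,0,15],0,0.6],
    [[0,0,0],0,0.6]
  ]
}}

```text
clock: 4.7
position: [0.5134, 0.036, 0.0914]
ee_rot: [[-0.996, 0.089, -0.004], [0.089, 0.996, 0.0], [0.004, 0.0, -1.0]]
wrist_force: [-0.3, -0.7, -0.3]
opening: 0.601
grip_force: 0.0
```

Call:
{"op": "step_arm", "data": {
  "targets": [
    [[0,0,0],0,0.4],
    [[0,0,0],0,0.3],
    [[0,0,0],0,0.2],
    [[0,0,0],0,0.1],
    [[0,0,0],0,0.05],
    [[0,0,0],0,0.05]
  ]
}}

```text
clock: 5.3
position: [0.516, 0.0376, 0.0942]
ee_rot: [[-0.996, 0.087, 0.002], [0.087, 0.996, 0.004], [-0.002, 0.004, -1.0]]
wrist_force: [0.9, 5.2, 1.4]
opening: 0.128
grip_force: 25.4
```

```bash
python3 -c "
import numpy as np
t=np.arange(0,1.51,.1);f=np.arctan2(65,90)+t
y=-111.02*np.cos(f);z=111.02*np.sin(f)
print([[0,round(a,1),round(-b,1)] for a,b in zip(np.diff(y),np.diff(z))],y[-1],z[-1])"
```

```text
[[0, np.float64(6.9), np.float64(-8.7)], [0, np.float64(7.8), np.float64(-7.9)], [0, np.float64(8.5), np.float64(-7.1)], [0, np.float64(9.2), np.float64(-6.2)], [0, np.float64(9.8), np.float64(-5.3)], [0, np.float64(10.2), np.float64(-4.3)], [0, np.float64(10.6), np.float64(-3.2)], [0, np.float64(10.9), np.float64(-2.2)], [0, np.float64(11.0), np.float64(-1.1)], [0, np.float64(11.1), np.float64(0.1)], [0, np.float64(11.0), np.float64(1.2)], [0, np.float64(10.9), np.float64(2.3)], [0, np.float64(10.6), np.float64(3.3)], [0, np.float64(10.2), np.float64(4.4)], [0, np.float64(9.7), np.float64(5.4)]] 58.47187061696882 94.37415295806609
```

Call:
{"op": "step_arm", "data": {
  "targets": [
    [[0,7,-8.5],0,0.05],
    [[0,8,-8],0,0.05],
    [[0,8.5,-7],0,0.05],
    [[0,9,-6],0,0.05],
    [[0,0,0],0,0.05]
  ],
  "grip_force": 35
}}

```text
clock: 5.8
position: [0.5184, 0.0672, 0.1244]
ee_rot: [[-0.996, 0.089, 0.001], [0.089, 0.996, -0.004], [-0.001, -0.004, -1.0]]
wrist_force: [-1.3, -7.2, 2.3]
opening: 0.126
grip_force: 34.8
```

Call:
{"op": "step_arm", "data": {
  "targets": [
    [[0,10,-5.5],0,0.05],
    [[0,10,-4.5],0,0.05],
    [[0,10.5,-3],0,0.05],
    [[0,11,-2],0,0.05],
    [[0,11,-1],0,0.05],
    [[0,11,0],0,0.05],
    [[0,11,1],0,0.05],
    [[0,11,2.5],0,0.05],
    [[0,10.5,3.5],0,0.05],
    [[0,10,4.5],0,0.05],
    [[0,0,0],0,0.05]
  ]
}}

```text
clock: 6.9
position: [0.5272, 0.1767, 0.1265]
ee_rot: [[-0.996, 0.086, -0.001], [0.086, 0.996, 0.003], [0.001, 0.003, -1.0]]
wrist_force: [-2.5, 6.8, 3.5]
opening: 0.126
grip_force: 38.2
```

Call:
{"op": "step_arm", "data": {
  "targets": [
    [[0,5,2.5],0,0.05],
    [[0,5,3],0,0.05],
    [[0,0,0],0,0.05]
  ]
}}

```text
clock: 7.2
position: [0.5278, 0.1854, 0.1212]
ee_rot: [[-0.996, 0.087, -0.001], [0.087, 0.996, 0.002], [0.001, 0.002, -1.0]]
wrist_force: [-2.9, 6.2, 3.7]
opening: 0.125
grip_force: 38.6
```

```bash
python3 - <<'E'
from h import *
rel(527,177,122,-.087)
s=snap('side');W=cloud(s)
cv2.imwrite('pics/s3.png',cv2.resize(s['pixels'][120:210,240:340,::-1],None,fx=6,fy=6,interpolation=0))
E
```

```text
shift [ 0.1 -8.5 -0.8] turn -0.0 pos [527.8 185.4 121.2] f [-2.9  6.2  3.7] op 0.125 t 7.2
```

View pics/s3.png

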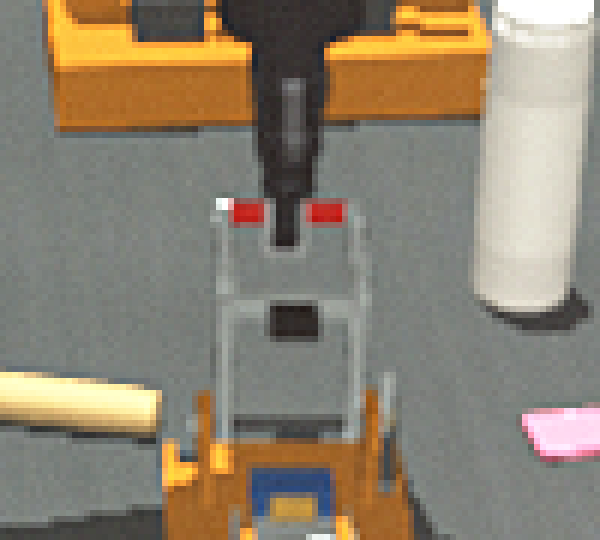

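The clip stands open: red bar at side pixel (283,155), fingers around it, foot at (289,173). I'll nudge it onto its stop, let go and rise.

Call:
{"op": "step_arm", "data": {
  "targets": [
    [[0,3,2],0,0.05],
    [[0,2,1],0,0.05],
    [[0,0,0],0,0.05]
  ]
}}

```text
clock: 7.55
position: [0.528, 0.1856, 0.1209]
ee_rot: [[-0.996, 0.09, 0.0], [0.09, 0.996, -0.008], [-0.001, -0.007, -1.0]]
wrist_force: [-9.8, -12.6, 22.9]
opening: 0.125
grip_force: 40.6
```

Call:
{"op": "step_arm", "data": {
  "targets": [
    [[0,0,0],0,0.2],
    [[0,0,0],0,0.3],
    [[0,0,0],0,0.4],
    [[0,0,0],0,0.4],
    [[0,0,-15],0,0.4],
    [[0,0,-20],0,0.5],
    [[0,0,-30],0,0.6],
    [[0,0,-30],0,0.6],
    [[0,0,-20],0,0.6],
    [[0,0,0],0,0.6]
  ]
}}

```text
clock: 8.55
position: [0.5306, 0.1893, 0.2366]
ee_rot: [[-0.996, 0.088, 0.005], [0.088, 0.996, 0.001], [-0.005, 0.002, -1.0]]
wrist_force: [0.1, 0.8, 0.1]
opening: 0.601
grip_force: 0.0
```

```bash
python3 - <<'E'
from fit import *
rel(558.5,-306,150,.03)
for n in('side','top'):
    s=snap(n);W=cloud(s)
    g=s['pixels'].astype(int);m=(g[...,0]>140)&(g[...,1]<80)&(g[...,2]<80)&(W[...,0]>.45)&(W[...,0]<.6)&(W[...,1]>0)&(W[...,1]<.25)&(W[...,2]>.03)
    P=W[m]*1000
    if len(P):print(n,len(P),np.median(P,0).round(1))
E
```

```text
shift [ -71.2 -491.    86.2] turn -0.119 pos [530.6 189.3 236.6] f [0.1 0.8 0.1] op 0.601 t 8.55
side 57 [526.2 180.4 152.3]
top 33 [509.  186.7 154.5]
```

The clip is on its stop and released, with the bar still at the open position. Now to the bracket's flange.

Call:
{"op": "step_arm", "data": {
  "targets": [
    [[-4.5,-31,0],0,0.6],
    [[-4.5,-31,0],0,0.6],
    [[-4.5,-31,0],0,0.6],
    [[-4.5,-31,0],0,0.6],
    [[-4.5,-31,0],0,0.6],
    [[-4.5,-31,0],0,0.6],
    [[-4.5,-31,0],0,0.6],
    [[-4.5,-31,0],0,0.6],
    [[-4.5,-31,0],0,0.6],
    [[-4.5,-31,0],0,0.6],
    [[-4.5,-31,0],0,0.6],
    [[-4.5,-31,0],0,0.6],
    [[-4.5,-31,0],0,0.6],
    [[-4.5,-31,0],0,0.6],
    [[-4.5,-31,0],0,0.6],
    [[-4,-25,0],0,0.6],
    [[0,0,0],-0.1,0.6],
    [[0,0,30],-0.02,0.6],
    [[0,0,30],0,0.6],
    [[0,0,0],0,0.6]
  ]
}}

```text
clock: 10.65
position: [0.5532, -0.3034, 0.167]
ee_rot: [[-0.999, -0.031, -0.009], [-0.031, 0.999, 0.007], [0.009, 0.007, -1.0]]
wrist_force: [-0.9, -0.0, -1.1]
opening: 0.6
grip_force: 0.0
```

Call:
{"op": "step_arm", "data": {
  "targets": [
    [[0,0,30],0,0.6],
    [[0,0,30],0,0.6],
    [[0,0,30],0,0.6],
    [[0,0,0],0,0.6],
    [[0,0,0],0,0.6]
  ]
}}

```text
clock: 11.15
position: [0.5563, -0.3054, 0.084]
ee_rot: [[-1.0, -0.031, -0.001], [-0.031, 1.0, 0.001], [0.001, 0.001, -1.0]]
wrist_force: [0.1, -0.3, 0.2]
opening: 0.602
grip_force: 0.0
```

```bash
python3 - <<'E'
from fit import *
rel(558,-304.5,4,.035)
s=snap('side');W=cloud(s);p=r.get_obs()['position']
for dz in(.028,.009,):
    q=s['extrinsics']@np.array([*(p+[0,0,dz]),1]);u=s['K']@(q[:3]/q[2]);print(dz,u[:2].round(1))
    u,v=u[:2].astype(int)
cv2.imwrite('pics/s4.png',cv2.resize(s['pixels'][v-60:v+50,u-60:u+60,::-1],None,fx=5,fy=5,interpolation=0));print(u,v)
for k in range(-40,14,4):print(v+k,(W[v+k,u]*1000).round(0),s['pixels'][v+k,u])
E
```

```text
shift [-1.8  0.8 80. ] turn -0.004 pos [ 556.3 -305.4   84. ] f [ 0.1 -0.3  0.2] op 0.602 t 11.15
0.028 [327.7 269.6]
0.009 [327.1 275.6]
327 275
235 [ 539. -339.  242.] [56 52 52]
239 [ 539. -342.  234.] [60 59 58]
243 [ 544. -326.  209.] [56 50 47]
247 [ 544. -328.  200.] [59 57 55]
251 [ 544. -330.  191.] [55 51 49]
255 [ 545. -332.  180.] [54 52 51]
259 [ 547. -326.  164.] [52 56 49]
263 [ 545. -339.  164.] [60 62 59]
267 [ 545. -341.  155.] [56 52 52]
271 [ 545. -345.  147.] [58 57 55]
275 [ 548. -338.  127.] [147 147 145]
279 [ 548. -340.  117.] [142 140 136]
283 [ 548. -343.  107.] [118 116 110]
287 [ 574. -259.    9.] [255 255 255]
```

View pics/s4.png

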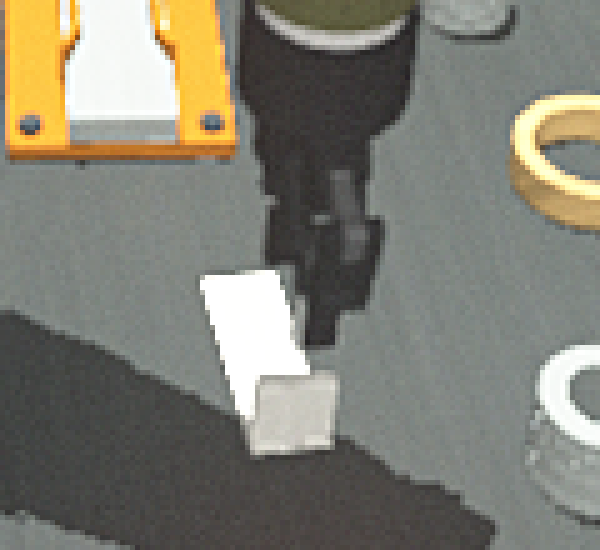

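The gripper stands over the flange; the front fingertip is at side pixel (331,284) and the flange at (326,297). I'll descend and grip.

Call:
{"op": "step_arm", "data": {
  "targets": [
    [[0,1,25],0,0.6],
    [[0,0,25],0,0.6],
    [[0,0,15],0,0.6],
    [[0,0,10],0,0.6],
    [[0,0,5],0,0.6],
    [[0,0,0],0,0.4],
    [[0,0,0],0,0.3],
    [[0,0,0],0,0.2],
    [[0,0,0],0,0.1],
    [[0,0,0],0,0.02],
    [[0,0,0],0,0.02]
  ],
  "grip_force": 25
}}

```text
clock: 12.3
position: [0.557, -0.3051, 0.0046]
ee_rot: [[-1.0, -0.031, 0.001], [-0.031, 1.0, -0.001], [-0.001, -0.001, -1.0]]
wrist_force: [-0.6, 0.5, 5.7]
opening: 0.091
grip_force: 25.8
```

Call:
{"op": "step_arm", "data": {
  "targets": [
    [[0,0,0],0,0.02],
    [[0,0,-10],0,0.02],
    [[0,0,-20],0,0.02],
    [[0,0,-25],0,0.02],
    [[0,0,0],0,0.02],
    [[0,0,0],0,0.02]
  ],
  "grip_force": 80
}}

```text
clock: 12.9
position: [0.5566, -0.3047, 0.0585]
ee_rot: [[-1.0, -0.031, 0.0], [-0.031, 1.0, -0.0], [-0.0, -0.0, -1.0]]
wrist_force: [-0.0, 0.1, -3.1]
opening: 0.078
grip_force: 78.1
```

```bash
cat > meas.py <<'E'
from fit import *
def tabjig():
    p=r.get_obs();print('TCP',(p['position']*1000).round(1),'yaw',np.arctan2(-p['ee_rot'][0,1],p['ee_rot'][1,1]).round(4),p['wrist_force'].round(1),p['clock'])
    x0,y0,z0=p['position']
    for n in('top','side'):
        s=snap(n);W=cloud(s);g=s['pixels'].astype(int);R,G,B=g[...,0],g[...,1],g[...,2];x,y,z=[W[...,i] for i in range(3)]
        m=(abs(R-B)<45)&(R>150)&(abs(x-x0)<.05)&(y>y0+.01)&(y<y0+.13)&(z>z0-.03)&(z<z0+.025)
        P=W[m]*1000
        if len(P)>30:
            # centreline by y bins (edge midpoints), nose
            b=[]
            for lo in np.arange(P[:,1].min()+8,P[:,1].max()-8,5):
                k=P[(P[:,1]>=lo)&(P[:,1]<lo+5)]
                if len(k)>4:b.append((lo+2.5,(k[:,0].min()+k[:,0].max())/2,np.ptp(k[:,0])))
            b=np.array(b);c=np.polyfit(b[:,0],b[:,1],1)
            print(n,'tab n',len(P),'slope yaw',-c[0].round(4),'x at y0+60',np.polyval(c,y0*1000+60).round(1),'width',np.median(b[:,2]).round(1),'nose y',P[:,1].max().round(1),'z',np.median(P[:,2]).round(1), 'zfit(y)',np.polyfit(P[:,1],P[:,2],1).round(3))
        m=(R>130)&(B<90)&(G>80)&(x>.43)&(x<.61)&(y>-.1)&(y<.2)&(z>.006)&(z<.018)
        o=fitrect(W[m][:,:2]*1000,260,130,[517,45,-.086],.005);print(n,'jig',o.x.round(3),round(o.fun,1))
        m=(R>130)&(B<90)&(G>80)&(x>.43)&(x<.61)&(y>-.1)&(y<.06)&(z>.03)&(z<.05)
        P=W[m]*1000;
        if len(P)>10:
            Q=(P[:,:2]-o.x[:2])@np.array([[np.cos(o.x[2]),-np.sin(o.x[2])],[np.sin(o.x[2]),np.cos(o.x[2])]])
            q=Q[Q[:,1]>-55];print(n,'rails inner',len(q),q[q[:,0]>0,0].min().round(1),q[q[:,0]<0,0].max().round(1))
E
python3 -c "from meas import *;tabjig()"
```

```text
TCP [ 556.6 -304.7   58.5] yaw 0.0313 [-0.   0.1 -3.1] 12.9
top jig [ 5.69233e+02  4.36080e+01 -8.10000e-02] 5095.2
side tab n 208 slope yaw -0.0716 x at y0+60 542.5 width 20.1 nose y -186.8 z 59.9 zfit(y) [1.0000e-03 6.0399e+01]
side jig [ 5.16706e+02  4.28610e+01 -8.80000e-02] 6.2
side rails inner 37 21.8 -22.4
```

```bash
python3 -c "
from h import *
rel(499.8,-152.7,58.5,-.086)"
```

```text
shift [ 51.  152.9  -1.1] turn 0.117 pos [ 555.5 -304.    57.1] f [-0.4  0.4 -2.6] op 0.079 t 13.0
```

Call:
{"op": "step_arm", "data": {
  "targets": [
    [[5.2,15.3,0],0,0.02],
    [[5.2,15.3,0],0,0.02],
    [[5.2,15.3,0],0,0.02],
    [[5.2,15.3,0],0,0.02],
    [[5.2,15.3,0],0,0.02],
    [[5.2,15.3,0],0,0.02],
    [[5.2,15.3,0],0,0.02],
    [[5.2,15.3,0],0,0.02],
    [[5.2,15.3,0],0,0.02],
    [[5,15,0],0,0.02],
    [[0,0,0],0.06,0.02],
    [[0,0,0],0.057,0.02],
    [[0,0,0],0,0.02],
    [[0,0,0],0,0.02]
  ]
}}

```text
clock: 14.4
position: [0.4999, -0.1533, 0.0588]
ee_rot: [[-0.996, 0.084, 0.0], [0.084, 0.996, -0.0], [-0.0, -0.0, -1.0]]
wrist_force: [-0.3, -0.0, -2.9]
opening: 0.08
grip_force: 78.3
```

```bash
python3 - <<'E'
from meas import *
tabjig()
s=dict(np.load('side.npz'));cv2.imwrite('pics/s5.png',cv2.resize(s['pixels'][170:300,220:360,::-1],None,fx=5,fy=4.5,interpolation=0))
E
```

```text
TCP [ 499.9 -153.3   58.8] yaw -0.0842 [-0.3 -0.  -2.9] 14.4
top jig [5.28076e+02 7.56740e+01 1.88000e-01] 924.0
top rails inner 47 3.3 -0.9
side tab n 118 slope yaw 0.5014 x at y0+60 514.8 width 46.3 nose y -23.4 z 33.6 zfit(y) [-0.287 26.039]
side jig [ 5.17166e+02  3.98000e+01 -1.06000e-01] 33.6Traceback (most recent call last):
  File "<stdin>", line 2, in <module>
  File "meas.py", line 23, in tabjig
    q=Q[Q[:,1]>-55];print(n,'rails inner',len(q),q[q[:,0]>0,0].min().round(1),q[q[:,0]<0,0].max().round(1))
                                                 ~~~~~~~~~~~~~~~~~^^
    return umr_minimum(a, axis, None, out, keepdims, initial, where)
ValueError: zero-size array to reduction operation minimum which has no identity
```

Call:
{"op": "step_arm", "data": {
  "targets": [
    [[0,0,10],0,0.02],
    [[0,0,8],0,0.02],
    [[0,0,3],0,0.02],
    [[0,0,0],0,0.02],
    [[0,0,1],0,0.02],
    [[0,0,0],0,0.02],
    [[0,0,0],0,0.02]
  ]
}}

```text
clock: 15.2
position: [0.5002, -0.1537, 0.0369]
ee_rot: [[-0.996, 0.086, 0.0], [0.086, 0.996, -0.0], [-0.0, -0.0, -1.0]]
wrist_force: [-0.1, 0.0, -1.9]
opening: 0.078
grip_force: 78.2
```

```bash
python3 - <<'E'
from h import *
rel(500,-153,34.6,-.086)
s=snap('side');W=cloud(s);g=s['pixels'].astype(int);R,G,B=g[...,0],g[...,1],g[...,2];x,y,z=[W[...,i]*1000 for i in range(3)]
reg=(x>430)&(x<600)&(y>-230)&(y<100)
c,sn=np.cos(-.086),np.sin(-.086)
X=(x-516.7)*c+(y-42.8)*sn; Y=-(x-516.7)*sn+(y-42.8)*c
lt=reg&(abs(R-B)<45)&(R>110)&(z>22)&(z<50)
for lo in range(-220,40,10):
    k=lt&(Y>=lo)&(Y<lo+10);o=reg&(R>130)&(B<90)&(z>25)&(z<50)&(Y>=lo)&(Y<lo+10)
    print(lo,k.sum(),(X[k].min().round(0),X[k].max().round(0),np.median(z[k]).round(0)) if k.sum()>3 else '', 'och',sorted(X[o].round(0).tolist())[:3],sorted(X[o].round(0).tolist())[-3:])
E
```

```text
shift [0.2 0.7 2.3] turn 0.0 pos [ 500.2 -153.7   36.9] f [-0.1  0.  -1.9] op 0.078 t 15.2
-220 0  och [] []
-210 35 (np.float64(-18.0), np.float64(20.0), np.float64(41.0)) och [] []
-200 11 (np.float64(-20.0), np.float64(18.0), np.float64(39.0)) och [] []
-190 2  och [] []
-180 3  och [] []
-170 2  och [] []
-160 2  och [] []
-150 6 (np.float64(-18.0), np.float64(-12.0), np.float64(40.0)) och [] []
-140 9 (np.float64(-20.0), np.float64(-12.0), np.float64(39.0)) och [] []
-130 28 (np.float64(-31.0), np.float64(29.0), np.float64(31.0)) och [] []
-120 20 (np.float64(-30.0), np.float64(29.0), np.float64(32.0)) och [] []
-110 19 (np.float64(-30.0), np.float64(30.0), np.float64(32.0)) och [] []
-100 14 (np.float64(-30.0), np.float64(-13.0), np.float64(33.0)) och [] []
-90 11 (np.float64(-29.0), np.float64(-15.0), np.float64(32.0)) och [] []
-80 10 (np.float64(-29.0), np.float64(-14.0), np.float64(31.0)) och [-32.0, -32.0, -29.0] [-32.0, -29.0, -29.0]
-70 10 (np.float64(-26.0), np.float64(-14.0), np.float64(32.0)) och [-32.0, -32.0, -29.0] [-29.0, -26.0, -26.0]
-60 8 (np.float64(-29.0), np.float64(-14.0), np.float64(33.0)) och [-26.0, -26.0, -26.0] [-23.0, -23.0, -23.0]
-50 8 (np.float64(-31.0), np.float64(-13.0), np.float64(33.0)) och [-25.0, -25.0, -22.0] [-25.0, -25.0, -22.0]
-40 11 (np.float64(-31.0), np.float64(-13.0), np.float64(32.0)) och [-25.0] [-25.0]
-30 6 (np.float64(-31.0), np.float64(-15.0), np.float64(32.0)) och [-25.0, -21.0] [-25.0, -21.0]
-20 2  och [] []
-10 1  och [] []
0 1  och [] []
10 0  och [] []
20 1  och [] []
30 2  och [] []
```

The flange spans X −19..+19 mm in the jig frame, so it is centred, and the mouth is ±29 mm. Sliding in.

Call:
{"op": "step_arm", "data": {
  "targets": [
    [[0,6,1],0,0.02],
    [[0,6,0],0,0.02],
    [[0,6,0],0,0.02],
    [[0,6,0],0,0.02],
    [[0,6,0],0,0.02],
    [[0,0,0],0,0.02],
    [[0,0,0],0,0.02]
  ]
}}

```text
clock: 15.95
position: [0.5026, -0.1235, 0.0357]
ee_rot: [[-0.996, 0.085, 0.0], [0.085, 0.996, -0.0], [-0.0, -0.0, -1.0]]
wrist_force: [-0.3, 0.0, -2.3]
opening: 0.079
grip_force: 78.4
```

Call:
{"op": "step_arm", "data": {
  "targets": [
    [[0,5,0],0,0.02],
    [[0,5,0],0,0.02],
    [[0,5,0],0,0.02],
    [[0,5,0],0,0.02],
    [[0,0,0],0,0.02],
    [[0,0,0],0,0.02]
  ]
}}

```text
clock: 16.55
position: [0.5043, -0.1036, 0.0357]
ee_rot: [[-0.996, 0.085, 0.0], [0.085, 0.996, -0.0], [-0.0, -0.0, -1.0]]
wrist_force: [0.5, 0.2, -1.6]
opening: 0.081
grip_force: 78.3
```

Call:
{"op": "step_arm", "data": {
  "targets": [
    [[0,0,0.5],0,0.02],
    [[0,5,0.5],0,0.02],
    [[0,5,0],0,0.02],
    [[0,5,0],0,0.02],
    [[0,0,0],0,0.02]
  ]
}}

```text
clock: 17.05
position: [0.5054, -0.088, 0.0347]
ee_rot: [[-0.996, 0.085, -0.0], [0.085, 0.996, 0.001], [0.0, 0.001, -1.0]]
wrist_force: [0.3, -0.0, -2.6]
opening: 0.08
grip_force: 78.3
```

Call:
{"op": "step_arm", "data": {
  "targets": [
    [[0,5,0],0,0.02],
    [[0,5,0],0,0.02],
    [[0,5,0],0,0.02],
    [[0,0,0],0,0.02],
    [[0,0,0],0,0.02]
  ]
}}

```text
clock: 17.55
position: [0.5068, -0.0736, 0.0347]
ee_rot: [[-0.996, 0.085, 0.0], [0.085, 0.996, 0.0], [-0.0, 0.0, -1.0]]
wrist_force: [-0.4, -0.5, -1.7]
opening: 0.078
grip_force: 78.4
```

Call:
{"op": "step_arm", "data": {
  "targets": [
    [[0,4,0],0,0.02],
    [[0,4,0],0,0.02],
    [[0,3,0],0,0.02],
    [[0,1,0],0,0.02],
    [[0,1,0],0,0.02],
    [[0,0,0],0,0.02]
  ]
}}

```text
clock: 18.15
position: [0.5079, -0.0608, 0.0347]
ee_rot: [[-0.996, 0.085, 0.0], [0.085, 0.996, 0.0], [-0.0, 0.0, -1.0]]
wrist_force: [0.2, 0.6, -2.3]
opening: 0.08
grip_force: 78.3
```

Call:
{"op": "step_arm", "data": {
  "targets": [
    [[0,1,0],0,0.02],
    [[0,1,0],0,0.02],
    [[0,1,0],0,0.02],
    [[0,0,0],0,0.02]
  ]
}}

```text
clock: 18.55
position: [0.5082, -0.0579, 0.0347]
ee_rot: [[-0.996, 0.086, 0.0], [0.086, 0.996, 0.0], [-0.0, 0.0, -1.0]]
wrist_force: [-0.1, 0.8, -2.2]
opening: 0.076
grip_force: 78.4
```

Nothing felt yet, so 1 mm steps with a check every three.

Call:
{"op": "step_arm", "data": {
  "targets": [
    [[0,1,0],0,0.02],
    [[0,1,0],0,0.02],
    [[0,1,0],0,0.02],
    [[0,0,0],0,0.02]
  ]
}}

```text
clock: 18.95
position: [0.5084, -0.0548, 0.0347]
ee_rot: [[-0.996, 0.085, 0.0], [0.085, 0.996, 0.0], [-0.0, 0.0, -1.0]]
wrist_force: [0.1, 0.9, -3.1]
opening: 0.079
grip_force: 78.4
```

Call:
{"op": "step_arm", "data": {
  "targets": [
    [[0,1,0],0,0.02],
    [[0,1,0],0,0.02],
    [[0,0,0],0,0.02]
  ]
}}

```text
clock: 19.25
position: [0.5086, -0.0528, 0.0347]
ee_rot: [[-0.996, 0.086, 0.0], [0.086, 0.996, 0.0], [-0.0, 0.0, -1.0]]
wrist_force: [0.2, -0.5, -2.7]
opening: 0.075
grip_force: 78.5
```

Call:
{"op": "step_arm", "data": {
  "targets": [
    [[0,1,0],0,0.02],
    [[0,0.5,0],0,0.02],
    [[0,0,0],0,0.02]
  ]
}}

```text
clock: 19.55
position: [0.5087, -0.0514, 0.0347]
ee_rot: [[-0.996, 0.086, 0.0], [0.086, 0.996, 0.0], [-0.0, 0.0, -1.0]]
wrist_force: [-0.6, 0.8, -3.5]
opening: 0.082
grip_force: 78.5
```

Call:
{"op": "step_arm", "data": {
  "targets": [
    [[0,1,0],0,0.02],
    [[0,1,0],0,0.02],
    [[0,0,0],0,0.02]
  ]
}}

```text
clock: 19.85
position: [0.5089, -0.0493, 0.0347]
ee_rot: [[-0.996, 0.086, 0.0], [0.086, 0.996, 0.0], [-0.0, 0.0, -1.0]]
wrist_force: [0.7, -0.2, -2.7]
opening: 0.084
grip_force: 78.5
```

Call:
{"op": "step_arm", "data": {
  "targets": [
    [[0,1,0],0,0.02],
    [[0,0.5,0],0,0.02],
    [[0,0,0],0,0.02]
  ]
}}

```text
clock: 20.15
position: [0.509, -0.0479, 0.0346]
ee_rot: [[-0.996, 0.086, 0.0], [0.086, 0.996, 0.0], [0.0, 0.0, -1.0]]
wrist_force: [-0.4, 0.2, -2.2]
opening: 0.082
grip_force: 78.5
```

Call:
{"op": "step_arm", "data": {
  "targets": [
    [[0,1,0],0,0.02],
    [[0,0.5,0],0,0.02],
    [[0,0,0],0,0.02]
  ]
}}

```text
clock: 20.45
position: [0.5092, -0.0464, 0.0347]
ee_rot: [[-0.996, 0.086, 0.0], [0.086, 0.996, 0.0], [-0.0, 0.0, -1.0]]
wrist_force: [-0.3, -1.1, -1.8]
opening: 0.074
grip_force: 78.5
```

Call:
{"op": "step_arm", "data": {
  "targets": [
    [[0,1,0],0,0.02],
    [[0,0.5,0],0,0.02],
    [[0,0,0],0,0.02]
  ]
}}

```text
clock: 20.75
position: [0.5093, -0.0449, 0.0347]
ee_rot: [[-0.996, 0.086, 0.0], [0.086, 0.996, 0.0], [-0.0, 0.0, -1.0]]
wrist_force: [0.1, 0.5, -1.3]
opening: 0.078
grip_force: 78.5
```

Call:
{"op": "step_arm", "data": {
  "targets": [
    [[0,1,0],0,0.02],
    [[0,0.5,0],0,0.02],
    [[0,0,0],0,0.02]
  ]
}}

```text
clock: 21.05
position: [0.5095, -0.0438, 0.0348]
ee_rot: [[-0.996, 0.086, 0.0], [0.086, 0.996, -0.001], [-0.0, -0.001, -1.0]]
wrist_force: [-0.6, -1.8, -2.2]
opening: 0.079
grip_force: 78.5
```

Call:
{"op": "step_arm", "data": {
  "targets": [
    [[0,1,0],0,0.02],
    [[0,0.5,0],0,0.02],
    [[0,0,0],0,0.02]
  ]
}}

```text
clock: 21.35
position: [0.5096, -0.0437, 0.035]
ee_rot: [[-0.996, 0.087, 0.0], [0.087, 0.996, -0.003], [-0.0, -0.003, -1.0]]
wrist_force: [-2.3, -7.7, -0.4]
opening: 0.08
grip_force: 78.9
```

Call:
{"op": "step_arm", "data": {
  "targets": [
    [[0,1,0],0,0.02],
    [[0,0.5,0],0,0.02],
    [[0,0,0],0,0.02]
  ]
}}

```text
clock: 21.65
position: [0.5098, -0.0437, 0.0353]
ee_rot: [[-0.996, 0.087, -0.0], [0.087, 0.996, -0.006], [-0.0, -0.006, -1.0]]
wrist_force: [-2.9, -11.7, 1.4]
opening: 0.081
grip_force: 79.2
```

Firm contact at y = −43.7 mm with about 12 N. I'll hold briefly, ease back to a light push, then release.

Call:
{"op": "step_arm", "data": {
  "targets": [
    [[0,0,0],0,0.02],
    [[0,0,0],0,0.02],
    [[0,-1,0.4],0,0.02],
    [[0,-0.8,0.3],0,0.02],
    [[0,0,0],0,0.02]
  ]
}}

```text
clock: 22.15
position: [0.5097, -0.0438, 0.0346]
ee_rot: [[-0.996, 0.087, 0.0], [0.087, 0.996, -0.003], [-0.001, -0.003, -1.0]]
wrist_force: [-2.2, -6.9, 2.2]
opening: 0.081
grip_force: 79.3
```

Call:
{"op": "step_arm", "data": {
  "targets": [
    [[0,-0.6,0],0,0.02],
    [[0,0,0],0,0.02],
    [[0,0,0],0,0.12],
    [[0,0,0],0,0.2],
    [[0,0,0],0,0.35],
    [[0,0,0],0,0.5],
    [[0,0,0],0,0.5]
  ],
  "grip_force": 30
}}

```text
clock: 22.85
position: [0.5094, -0.0427, 0.0339]
ee_rot: [[-0.996, 0.085, -0.0], [0.085, 0.996, 0.0], [0.0, 0.0, -1.0]]
wrist_force: [0.6, 0.2, 0.6]
opening: 0.498
grip_force: 0.0
```

Call:
{"op": "step_arm", "data": {
  "targets": [
    [[0,0,-15],0,0.6],
    [[0,0,-30],0,0.6],
    [[0,0,-40],0,0.6],
    [[0,0,-40],0,0.6],
    [[0,0,-40],0,0.6],
    [[0,0,-40],0,0.6],
    [[0,0,0],0,0.6]
  ]
}}

```text
clock: 23.55
position: [0.5124, -0.0435, 0.2449]
ee_rot: [[-0.996, 0.085, 0.01], [0.085, 0.996, -0.002], [-0.01, -0.001, -1.0]]
wrist_force: [0.3, 0.4, -0.2]
opening: 0.598
grip_force: 0.0
```

```bash
python3 - <<'E'
from h import *
rel(527.9,185.5,236,-.086)
s=snap('side');W=cloud(s);g=s['pixels'].astype(int);R,G,B=g[...,0],g[...,1],g[...,2];x,y,z=[W[...,i]*1000 for i in range(3)]
m=(R>140)&(G<80)&(B<80)&(x>450)&(x<600)&(y>0)&(y<250)&(z>30);print('bar',np.median(W[m],0))
c,sn=np.cos(-.086),np.sin(-.086)
X=(x-516.7)*c+(y-42.8)*sn; Y=-(x-516.7)*sn+(y-42.8)*c
m=(abs(X)<19)&(Y<-75)&(Y>-115)&(z>42)&(z<80)&(abs(R-B)<45);P=np.c_[X[m],Y[m],z[m]];print('flange',len(P),np.percentile(P,[5,50,95],0).round(1))
m=(abs(X)<24)&(Y<20)&(Y>-80)&(z>28)&(z<39)&(abs(R-B)<45);P=np.c_[X[m],Y[m],z[m]];print('tongue',len(P),np.percentile(P,[2,50,98],0).round(1))
a=s['pixels'][150:260,235:345,::-1];cv2.imwrite('pics/s6.png',cv2.resize(a,None,fx=5,fy=5,interpolation=0))
E
```

```text
shift [  4.3 229.5   8.6] turn 0.0 pos [512.4 -43.5 244.9] f [ 0.3  0.4 -0.2] op 0.598 t 23.55
bar [0.51675344 0.18168153 0.15221294]
flange 147 [[-17.7 -94.   43.8]
 [  0.6 -90.6  60.6]
 [ 17.6 -87.3  76.7]]
tongue 135 [[-22.9 -74.9  29.9]
 [ -3.3 -10.2  37. ]
 [ 21.4  17.4  38.8]]
```

View pics/s6.png

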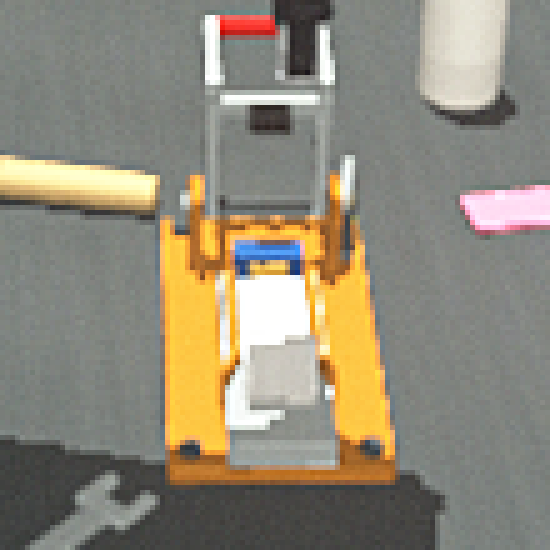

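The bracket lies in the rails with its nose at the brass pad, side pixel (289,205); the flange is at (291,224) and the clip is open. Now back to the red bar.

Call:
{"op": "step_arm", "data": {
  "targets": [
    [[0,25,0],0,0.6],
    [[0,25,0],0,0.6],
    [[0,25,0],0,0.6],
    [[0,25,0],0,0.6],
    [[0,25,0],0,0.6],
    [[0,25,0],0,0.6],
    [[0,25,0],0,0.6],
    [[0,25,0],0,0.6],
    [[0,20,0],0,0.5],
    [[0,9,0],0,0.5],
    [[0,0,0],0,0.5],
    [[0,0,0],0,0.5]
  ]
}}

```text
clock: 24.8
position: [0.5287, 0.1847, 0.2383]
ee_rot: [[-0.996, 0.086, -0.001], [0.086, 0.996, -0.001], [0.001, -0.001, -1.0]]
wrist_force: [0.7, -0.4, 0.3]
opening: 0.499
grip_force: 0.0
```

```bash
python3 -c "
from h import *
rel(528.2,185.5,121,-.086)"
```

```text
shift [  0.5   0.9 117.3] turn 0.0 pos [528.7 184.7 238.3] f [ 0.7 -0.4  0.3] op 0.499 t 24.8
```

Call:
{"op": "step_arm", "data": {
  "targets": [
    [[0,1,30],0,0.5],
    [[0,0,30],0,0.5],
    [[0,0,25],0,0.5],
    [[0,0,20],0,0.5],
    [[0,0,12],0,0.5],
    [[0,0,0],0,0.4],
    [[0,0,0],0,0.3],
    [[0,0,0],0,0.2],
    [[0,0,0],0,0.1],
    [[0,0,0],0,0.05],
    [[0,0,0],0,0.05]
  ],
  "grip_force": 35
}}

```text
clock: 25.9
position: [0.5301, 0.1855, 0.1234]
ee_rot: [[-0.996, 0.086, 0.003], [0.086, 0.996, -0.001], [-0.003, -0.001, -1.0]]
wrist_force: [-1.1, -4.9, 5.5]
opening: 0.127
grip_force: 34.5
```

Call:
{"op": "step_arm", "data": {
  "targets": [
    [[0,-5,-3],0,0.05],
    [[0,-5,-2.5],0,0.05],
    [[0,-10,-4.5],0,0.05],
    [[0,-10.5,-3.5],0,0.05],
    [[0,-11,-2],0,0.05],
    [[0,-11,-1],0,0.05],
    [[0,-11,0],0,0.05],
    [[0,-11,1],0,0.05],
    [[0,0,0],0,0.05]
  ],
  "grip_force": 40
}}

```text
clock: 26.8
position: [0.5243, 0.1117, 0.139]
ee_rot: [[-0.996, 0.086, 0.004], [0.086, 0.996, 0.001], [-0.004, 0.002, -1.0]]
wrist_force: [2.8, 1.4, 6.6]
opening: 0.12
grip_force: 41.6
```

Call:
{"op": "step_arm", "data": {
  "targets": [
    [[0,-11,2],0,0.05],
    [[0,-10.5,3],0,0.05],
    [[0,-10,4.5],0,0.05],
    [[0,-10,5.5],0,0.05],
    [[0,-9,6],0,0.05],
    [[0,-8.5,7],0,0.05],
    [[0,0,0],0,0.05]
  ]
}}

```text
clock: 27.5
position: [0.5187, 0.0506, 0.1081]
ee_rot: [[-0.996, 0.088, 0.001], [0.088, 0.996, -0.002], [-0.001, -0.002, -1.0]]
wrist_force: [8.3, -3.4, -4.6]
opening: 0.121
grip_force: 41.8
```

Call:
{"op": "step_arm", "data": {
  "targets": [
    [[0,-3,3],0,0.05],
    [[0,-3,3],0,0.05],
    [[0,0,0],0,0.05]
  ]
}}

```text
clock: 27.8
position: [0.5182, 0.0453, 0.1024]
ee_rot: [[-0.996, 0.087, 0.001], [0.087, 0.996, -0.002], [-0.001, -0.002, -1.0]]
wrist_force: [7.1, -2.5, -3.8]
opening: 0.118
grip_force: 42.0
```

Call:
{"op": "step_arm", "data": {
  "targets": [
    [[0,-1,1],0,0.05],
    [[0,-0.8,1],0,0.05],
    [[0,0,0],0,0.05]
  ]
}}

```text
clock: 28.1
position: [0.5181, 0.0439, 0.1007]
ee_rot: [[-0.996, 0.087, 0.001], [0.087, 0.996, -0.001], [-0.001, -0.001, -1.0]]
wrist_force: [6.2, -2.2, -2.8]
opening: 0.12
grip_force: 42.1
```

Call:
{"op": "step_arm", "data": {
  "targets": [
    [[0,-0.5,0.7],0,0.05],
    [[0,0,0],0,0.05]
  ]
}}

```text
clock: 28.3
position: [0.5181, 0.0434, 0.1001]
ee_rot: [[-0.996, 0.087, 0.001], [0.087, 0.996, -0.001], [-0.002, -0.001, -1.0]]
wrist_force: [7.2, -2.4, -2.7]
opening: 0.127
grip_force: 42.2
```

Call:
{"op": "step_arm", "data": {
  "targets": [
    [[0,-0.5,0.7],0,0.05],
    [[0,0,0],0,0.05]
  ]
}}

```text
clock: 28.5
position: [0.5179, 0.0428, 0.0997]
ee_rot: [[-0.996, 0.087, 0.001], [0.087, 0.996, -0.002], [-0.001, -0.002, -1.0]]
wrist_force: [6.2, -1.6, -0.5]
opening: 0.12
grip_force: 42.1
```

Call:
{"op": "step_arm", "data": {
  "targets": [
    [[0,-0.3,0.6],0,0.05],
    [[0,0,0],0,0.05]
  ]
}}

```text
clock: 28.7
position: [0.518, 0.0426, 0.0995]
ee_rot: [[-0.996, 0.087, 0.002], [0.087, 0.996, -0.002], [-0.002, -0.001, -1.0]]
wrist_force: [4.5, -1.8, 2.7]
opening: 0.122
grip_force: 42.4
```

Call:
{"op": "step_arm", "data": {
  "targets": [
    [[0,-0.3,0.5],0,0.05],
    [[0,0,0],0,0.05]
  ]
}}

```text
clock: 28.9
position: [0.5179, 0.0425, 0.0994]
ee_rot: [[-0.996, 0.087, 0.002], [0.087, 0.996, -0.001], [-0.002, -0.001, -1.0]]
wrist_force: [4.8, -2.4, 4.4]
opening: 0.12
grip_force: 42.6
```

The bar has stopped moving and the force has turned upward, so the foot is on the tongue. Release and rise straight up.

Call:
{"op": "step_arm", "data": {
  "targets": [
    [[0,0,0],0,0.2],
    [[0,0,0],0,0.35],
    [[0,0,0],0,0.5],
    [[0,0,0],0,0.5],
    [[0,0,-10],0,0.5],
    [[0,0,-25],0,0.6],
    [[0,0,-40],0,0.6],
    [[0,0,-40],0,0.6],
    [[0,0,-40],0,0.6],
    [[0,0,0],0,0.6],
    [[0,0,0],0,0.6]
  ]
}}

```text
clock: 30.0
position: [0.5176, 0.0438, 0.2556]
ee_rot: [[-0.996, 0.086, 0.003], [0.086, 0.996, -0.0], [-0.003, 0.0, -1.0]]
wrist_force: [0.8, 0.4, -0.2]
opening: 0.601
grip_force: 0.0
```

```bash
python3 - <<'E'
from h import *
rel(527.9,185.5,236,-.086)
s=snap('side');W=cloud(s);g=s['pixels'].astype(int);R,G,B=g[...,0],g[...,1],g[...,2];x,y,z=[W[...,i]*1000 for i in range(3)]
m=(R>140)&(G<80)&(B<80)&(x>450)&(x<600)&(y>0)&(y<250)&(z>60);print('bar',m.sum(),np.median(W[m],0))
c,sn=np.cos(-.086),np.sin(-.086)
X=(x-516.7)*c+(y-42.8)*sn; Y=-(x-516.7)*sn+(y-42.8)*c
m=(abs(X)<19)&(Y<-75)&(Y>-115)&(z>42)&(z<80)&(abs(R-B)<45);P=np.c_[X[m],Y[m],z[m]];print('flange',len(P),np.percentile(P,[5,50,95],0).round(1))
m=(abs(X)<24)&(Y<20)&(Y>-80)&(z>28)&(z<39)&(abs(R-B)<45);P=np.c_[X[m],Y[m],z[m]];print('tongue',len(P),np.percentile(P,[2,50,98],0).round(1))
E
```

```text
shift [  2.  142.1  19.6] turn 0.0 pos [517.6  43.8 255.6] f [ 0.8  0.4 -0.2] op 0.601 t 30.0
bar 68 [0.51421215 0.03749831 0.13097375]
flange 149 [[-18.6 -94.9  44.4]
 [  0.5 -90.9  61.1]
 [ 18.  -87.3  76.7]]
tongue 123 [[-22.9 -75.7  29.8]
 [ -2.9 -13.9  36.6]
 [ 23.2  17.   38.8]]
```

The bar is 7.3 mm higher than at the start (angle about 0.08), the flange has not moved and the gripper is clear. Handing in.

```bash
python3 -c "
from h import *
print(r.finish_job())"
```

```text
the job is handed in; nothing more can be done
None
```

I handed the job in at about 30 s of the 72 s allowed: the bracket was pressed home against the brass pad with about 12 N, and the clip's foot now rests on its tongue at about 0.08 rad, with the gripper clear. The hand-in gave no verdict.

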